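Fit the back gauge to the paper trimmer and clamp it

TASK

Slide the steel back gauge onto the open end of the paper trimmer's dovetail rail, fence over the board, and push it gently along until it comes up against the stop block with the block's spring pin pushed in. Then turn its clamp knob clockwise until it is firmly tight and let go, leaving the gauge clamped there. Never force it while it slides, and leave the other things on the desk where they are.

Things in the scene. Friction and masses are not known exactly. Their poses are not given: they have to be found in the camera images.
- gauge: The loose steel back gauge (0.4 kg), origin under the channel's centre; x = the way it slides on, y = to the knob side. It starts on its feet left or right of the trimmer. Plate 70 mm along x, top 23 mm up. Channel ceiling (rides on the rail top) 15 mm up. Play on the rail: 1.2 mm each side and upward; held stiffly 1-2 mm off it presses hard or jams. Fence to 62 mm on -y, ear to 47 mm on +y.
- gauge_grip (a point): Centre of the gauge's black upright grip block: 16 mm thick along the gauge's x, 30 mm along y, 24 mm high (12 mm above and below this point); best gripped on its two 30 mm wide faces. It lies 35 mm above the gauge's underside, 6 mm to -y of the channel's centre line, midway along x; 20 mm above the channel's ceiling and 12 mm above the plate. Axes as gauge.
- gauge_nose (a point): Point on the leading end face of the gauge, at the channel ceiling's height: 35 mm ahead (+x) of, 6 mm to +y of and 20 mm below gauge_grip. Axes as gauge.
- knob_grip (a point): On the clamp knob's vertical axis, at mid-height of its black bar grip: bar 34 mm long, 12 mm thick, 24 mm high (12 mm above and below this point). Carried by the gauge: 40 mm to +y of gauge_grip and 36 mm above it, so it stands higher than the grip block. Its x axis runs along the bar.
- clamp_knob (a joint): Knob angle, rad: 0 with the bar parallel to the gauge's x, grows clockwise seen from above (-yaw), end stop at 1.6. Starts loose, 0 to 0.25, and must be loose while the gauge goes on. It turns a cam: from 0.4 to 1.0 this takes up the play (gauge slides up to 2 mm sideways), then it grips the rail with rising resistance, firmly tight from 1.1; friction keeps it where it is left.
- trimmer: Paper trimmer fixed on the desk: grey board 16 mm thick, 240 mm along x (120 either way of the origin, at its underside), from y = +55 to -190 mm. x = along the rail from its open end to the stop. The aluminium dovetail rail runs along y = 0 from x = -110 to +90 mm, top 36 mm above the desk. A cutter bar with a black head, up to 50 mm high, runs along y = -172 mm.
- rail_mouth (a point): Middle of the rail's top at its open end, where the gauge goes on; axes as trimmer. The rail is 38 mm wide over its top, 6 mm thick at the edges, undercut at 45 degrees to a 26 mm neck; its first 12 mm tapers by about 3 mm each side and 2 mm at the top as a lead-in.
- home_pin (a joint): Travel in m of the spring pin in the stop block's face: 0 when out (4 mm proud), 0.004 when the gauge's nose has pushed it flush and meets the block; under 1 N. The stop block, dark steel, 18 mm long, 58 mm wide, 12 mm higher than the rail's top, is locked on the rail, its face 120 to 160 mm from rail_mouth; its place is not measured: find it by feel or by eye.
- tape_dispenser: Bystander: blue desk tape dispenser 135 x 55 x 75 mm, origin under its centre, long side along its x. It stands at whichever of the two places left or right of the trimmer the gauge does not.
- stapler: Bystander: black stapler 150 x 34 x 40 mm, origin under its centre.
- mug: Bystander: white mug, 80 mm across, 95 mm high, origin under its centre.
- eraser: Bystander: white eraser 44 x 20 x 12 mm lying on the trimmer board, origin under its centre.
- gel_bottle: Bystander: green bottle 52 mm across, 140 mm high, origin under its centre.
Things that resemble listed ones, but are neither listed nor needed, are in the scene too. Leave any green or turquoise look-alike of the gauge alone.

How it is judged:
By the outcome, as a careful person would: the job done as asked, in the order asked, and still so for the second after the job is handed in, with the robot touching nothing.
It also fails if it takes over 72 s, if anything falls off the work surface, if the arm or the gripper's body presses on something with over 40 N, if the wrist force passes 120 N, or if a joint passes its speed limit or range.

ROBOT

A 6-joint arm with a two-finger parallel gripper is mounted at the origin on the work surface. World frame = base frame: x ahead of the robot, y to its left, z up, the work surface at z = 0. Lengths are in m, angles in rad, forces in N, time in s.
With the tool pointing down it reaches from about 0.275 to 0.875 m from the base axis. Payload 12.5 kg.
Tool frame: the origin (TCP) lies between the finger pads; the fingertips stand 14 mm ahead of it and the grasp point (between the pads) lies 5 mm behind it; z points along the fingers, y is the line along which they close (so a half turn about z gives the same grasp; the last joint's range is limited). The gripper opens to 85 mm and grips with 20 to 120 N. Pads are 22 mm wide; open, the fingers measure 114 mm over their backs; the gripper's body (76 mm by 85 mm) begins 54 mm behind the grasp point. The pads swing forward as they close: fully open they stand 13 mm farther back than shut.
Start: joints at [1.2, 0.351, 1.652, -0, 1.139, -0.085], TCP at [0.155, 0.528, 0.245] pointing down, gripper open.
Joint ranges: [-2.75, 2.75], [-0.79, 2.1], [0.01, 2.65], [-1.57, 4.71], [0.07, 3.14], [-2.87, 2.87]. Speed limits (rad/s): [2.22, 2.22, 2.79, 3.14, 3.14, 3.14].

INTERFACE

Orientations are given as a rotation vector (axis times angle).
In Python, from bench import manip gives the robot as it stands. The module is installed in compiled form; this text tells all that it offers.
- The arm moves only by the shell command python3 -m creep 'ROWS' [FORCE]. ROWS is JSON, a list of rows, each a list of 3 entries, a list of its own where there are three numbers: the shift along the tool's x, y, z in m, then the turn, a rotation vector about the tool's x, y, z in rad, then the finger opening in m, from 0 to 0.0854. In form: [[[dx, dy, dz], [wx, wy, wz], gripper], ...]. A call has 1 to 20 rows; each row shifts and turns the commanded pose from where the row before left it, along the tool's axes as they then stand; what a row does not reach is not made up. A row lasts 1/8 s, in which the tool goes at most 62.5 mm and 10.7 degrees, less where a joint would pass 70% of its speed; a pose out of reach is approached as far as the arm can. A call is refused whole if a number of a shift passes 0.0625 or a number of a turn 0.188, either way. A call with a gripper value outside its range is refused whole. The fingers move at their own pace and stop on an object; FORCE is the grip in N (left out, the last holds). Time passes only in rows, so rows that do not move let the fingers close. It gives the time, the measured TCP pose, the force, the opening and the grip force at its end, in the units of the state.
- manip.get_obs(): the state, without advancing time (a new reading comes with each control period).
- manip.get_image(name): name is "side" or "top"; returns the picture (384x512x3 uint8, red, green, blue); there is no depth.
- manip.camera_info(name): a dict with "camera_matrix" (3x3 intrinsics, pixels), "rvec" (rotation vector, rad) and "tvec" (3), from world to camera coordinates, as OpenCV has them. Camera axes: x right, y down, z forward; pixel columns grow to the right and rows downward; lengths in m; the calibration is good to about 2 mm. A picture is of the moment at which its call begins. camera_info takes no time and is no camera call.
- manip.close_job(): hands the job in; it is judged then, once.
The state is a dict: "time": time; "joint_pos": joint angles; "dq": joint speeds; "tau": joint torques, N m; "tcp_pos": TCP position; "orientation": TCP orientation; "wrist_force": force on the tool from outside, world axes, zero at the start; "torque": the same for the moment, N m; "finger_gap": finger opening in m; "gripper_force": force on a finger pad.
Only numpy, scipy, OpenCV 4.12 (cv2) and the standard library are available. Lean on these libraries where they do the work, as an engineer would, in place of code of your own. Each camera call takes 0.05 s, during which the arm holds its last target. There are 200 camera calls.

## Working session

There is one attempt and no reset: what is moved stays moved. The work goes in short steps, Python scripts to look and compute and a shell command to move; the robot and the scene stay as the last step left them, time stands still between calls to the robot, and variables do not carry over. Pictures are saved under pics/ and viewed, at most 10 in all, crops included, and the job is handed in when it is done.

```bash
mkdir -p pics; cat > h.py <<'E'
from bench import manip
import numpy as np, cv2
from scipy.spatial.transform import Rotation as R
def cam(n):
    c=manip.camera_info(n); return np.array(c["camera_matrix"]),R.from_rotvec(np.ravel(c["rvec"])).as_matrix(),np.ravel(c["tvec"])
def ray(n,u,v):
    K,Q,t=cam(n); d=Q.T@np.linalg.solve(K,[u,v,1]); return -Q.T@t,d
def onz(n,u,v,z):
    o,d=ray(n,u,v); return o+d*(z-o[2])/d[2]
def proj(n,p):
    K,Q,t=cam(n); q=K@(Q@np.array(p)+t); return q[:2]/q[2]
def tri(a,b):
    A=np.zeros((3,3));B=np.zeros(3)
    for n,p in (("top",a),("side",b)):
        o,d=ray(n,*p); d=d/np.linalg.norm(d); P=np.eye(3)-np.outer(d,d); A+=P;B+=P@o
    return np.linalg.solve(A,B)
def snap(n,f):
    im=cv2.cvtColor(manip.get_image(n),cv2.COLOR_RGB2BGR); cv2.imwrite("pics/"+f,im); return im
E
python3 - <<'E'
from h import *
a=snap("top","top0.png");b=snap("side","side0.png")
for n in("top","side"):
    K,Q,t=cam(n); print(n,K[0,0],-Q.T@t,Q[2])
o=manip.get_obs();print(o["time"],o["tcp_pos"],o["orientation"],o["wrist_force"])
print(R.from_rotvec(o["orientation"]).as_matrix())
E
```

```text
top 364.4294312350452 [0.32910839 0.10251816 1.15451723] [ 0.22015072  0.00759522 -0.9754363 ]
side 459.4201818046244 [ 0.1745869  -1.15525898  1.1123425 ] [ 0.23588375  0.75081922 -0.61695166]
0.1 [0.15492823 0.52742703 0.24480992] [-4.47347487e-01 -3.10932374e+00  1.64308250e-03] [0.3806128  0.2758013  0.29400575]
[[-9.59440699e-01  2.81910244e-01 -3.99112943e-04]
 [ 2.81910509e-01  9.59440184e-01 -9.99452658e-04]
 [ 1.01169052e-04 -1.07142969e-03 -9.99999421e-01]]
```

View pics/top0.png

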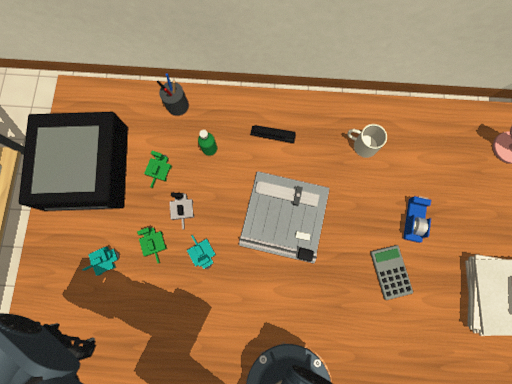

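View pics/side0.png

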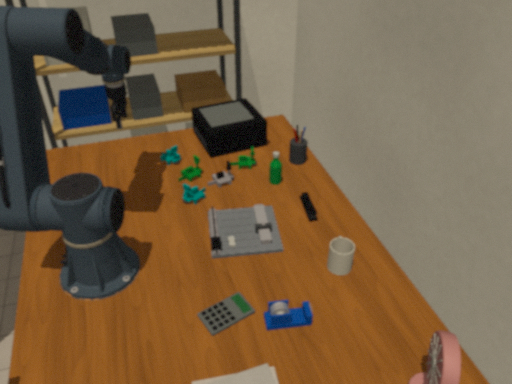

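The steel gauge (grey) is at top (181,208). The look-alikes are green at (157,168) and (151,241), and turquoise at (103,260) and (201,252). Only the grey steel one fits. The trimmer is around (285,216), with the cutter head at (306,254), the eraser at (303,236) and what looks like the stop block near (297,195). I'll confirm in a crop.

```bash
python3 - <<'E'
import cv2
a=cv2.imread("pics/top0.png");
cv2.imwrite("pics/c0.png",cv2.resize(a[155:270,155:340],None,fx=4.3,fy=4.3,interpolation=cv2.INTER_CUBIC))
b=cv2.imread("pics/side0.png");
cv2.imwrite("pics/c1.png",cv2.resize(b[155:265,170:300],None,fx=5,fy=5,interpolation=cv2.INTER_CUBIC))
E
```

```text
(no output)
```

View pics/c0.png

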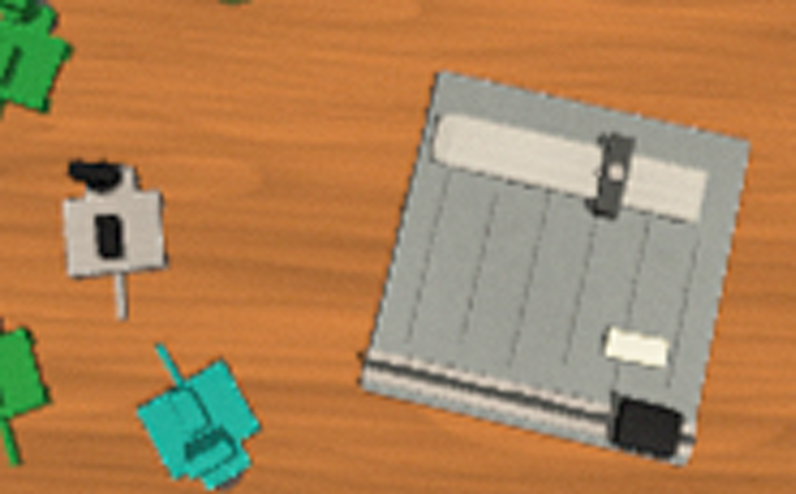

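View pics/c1.png

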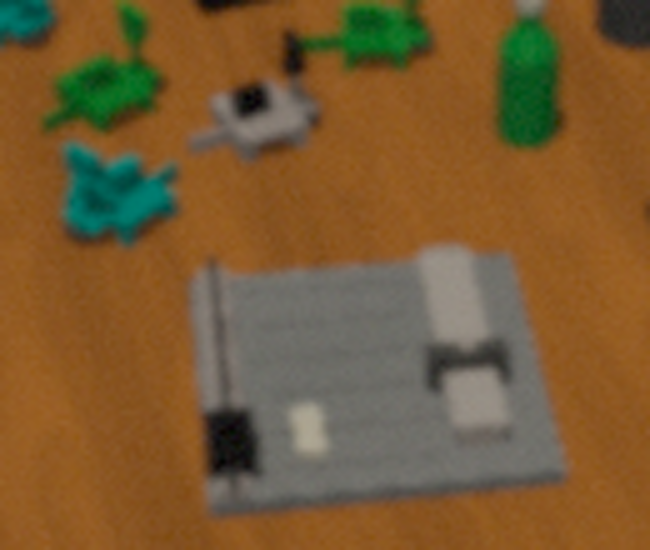

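```bash
cat > m.py <<'E'
from h import *
def blobs(n,im,box,lo,hi,z,mina=30):
    x0,y0,x1,y1=box; s=4
    c=cv2.resize(im[y0:y1,x0:x1],None,fx=s,fy=s,interpolation=cv2.INTER_CUBIC)
    m=cv2.inRange(cv2.cvtColor(c,cv2.COLOR_BGR2HSV),lo,hi)
    out=[]
    for k in cv2.findContours(m,cv2.RETR_EXTERNAL,cv2.CHAIN_APPROX_NONE)[0]:
        if cv2.contourArea(k)<mina*s*s: continue
        px=(k[:,0]+.5)/s-.5+[x0,y0]
        w=np.array([onz(n,*p,z)[:2] for p in px])
        out.append((px,w))
    return out
def rect(w):
    (c,sz,a)=cv2.minAreaRect((w*1000).astype(np.float32)); return np.round(c,1),np.round(sz,1),round(a,1)
E
python3 - <<'E'
from m import *
a=cv2.imread("pics/top0.png");b=cv2.imread("pics/side0.png")
def pr(t,bl):
    for px,w in bl: print(t,px.mean(0).round(1),*rect(w))
hsv=cv2.cvtColor(a,cv2.COLOR_BGR2HSV); print([hsv[y,x].tolist() for x,y in((270,190),(313,200),(270,215),(175,205),(188,208),(181,211))])
hsv=cv2.cvtColor(b,cv2.COLOR_BGR2HSV); print([hsv[y,x].tolist() for x,y in((260,212),(265,235),(240,235),(222,181),(228,178),(220,174))])
pr("rail t",blobs("top",a,(250,170,325,210),(0,0,185),(180,70,255),.036))
pr("rail s",blobs("side",b,(245,195,285,250),(0,0,185),(180,70,255),.036))
pr("board t",blobs("top",a,(225,160,340,270),(0,0,90),(180,60,255),.016))
pr("board s",blobs("side",b,(200,190,290,270),(0,0,90),(180,60,255),.016))
pr("gauge t",blobs("top",a,(165,185,200,235),(0,0,120),(180,80,255),.023))
pr("blk t",blobs("top",a,(165,185,200,235),(0,0,0),(180,255,70),.047,8))
pr("blk s",blobs("side",b,(205,155,240,190),(0,0,0),(180,255,70),.047,8))
E
```

```text
[[20, 29, 218], [20, 30, 218], [33, 15, 155], [17, 37, 194], [16, 35, 187], [10, 23, 34]]
[[20, 30, 153], [18, 29, 150], [25, 14, 108], [14, 37, 132], [14, 32, 135], [132, 75, 17]]
rail t [309.3 198.3] [558.9 -38. ] [56.1 39.1] 79.8
rail t [275.4 190.5] [577.2  70.6] [122.   39.1] 80.5
board t [268.4 249.1] [395.   79.5] [190.9  18.7] 80.4
board t [287.5 217.7] [502.1  35. ] [242.  243.9] 80.2Traceback (most recent call last):
  File "<stdin>", line 10, in <module>
  File "m.py", line 10, in blobs
    w=np.array([onz(n,*p,z)[:2] for p in px])
                ~~~^^^^^^^^
  File "h.py", line 9, in onz
    o,d=ray(n,u,v); return o+d*(z-o[2])/d[2]
        ~~~^^^^^^^
  File "h.py", line 7, in ray
    K,Q,t=cam(n); d=Q.T@np.linalg.solve(K,[u,v,1]); return -Q.T@t,d
          ~~~^^^
  File "h.py", line 5, in cam
    c=manip.camera_info(n); return np.array(c["camera_matrix"]),R.from_rotvec(np.ravel(c["rvec"])).as_matrix(),np.ravel(c["tvec"])
ValueError: time passes only in moves, steps and waits
```

```bash
sed -i 's/^def cam(n)/import functools\n@functools.cache\ndef cam(n)/' h.py
python3 - <<'E'
from m import *
a=cv2.imread("pics/top0.png");b=cv2.imread("pics/side0.png")
def pr(t,bl):
    for px,w in bl: print(t,px.mean(0).round(1),*rect(w))
B=blobs("top",a,(250,170,325,210),(0,0,185),(180,70,255),.036)
W=np.vstack([w for _,w in B]);pr("rail t all",[(B[0][0],W)])
pr("rail s",blobs("side",b,(245,195,285,250),(0,0,130),(180,70,255),.036))
pr("board s",blobs("side",b,(200,190,290,270),(0,0,80),(180,60,255),.016))
pr("gauge t",blobs("top",a,(165,185,200,235),(0,0,120),(180,80,255),.023))
pr("gauge s",blobs("side",b,(200,155,240,190),(0,0,80),(180,80,255),.023))
pr("blk t",blobs("top",a,(165,185,200,235),(0,0,0),(180,255,70),.047,8))
pr("blk s",blobs("side",b,(205,155,240,190),(0,0,0),(180,255,60),.047,5))
px,w=blobs("top",a,(165,185,200,235),(0,0,120),(180,80,255),.023)[0]
pts=cv2.approxPolyDP((w*1000).astype(np.float32),3,True)[:,0]; print(pts.round(0).tolist())
E
```

```text
rail t all [309.3 198.3] [570.8  32.6] [199.   39.3] 80.3
rail s [264.9 234.6] [558.9 -35.6] [55.3 39.4] 79.7
rail s [260.1 213.4] [575.5  77.1] [111.4  48.1] 77.1
board s [241.6 232.5] [501.9  37.3] [260.  241.4] 80.6
gauge t [181.5 210.4] [501.4 359.9] [90.5 87.6] 54.5
gauge s [220.4 178.7] [499.1 353.3] [103.2  87.5] 58.6
blk t [179.9 209.5] [495.5 359.2] [30.9 17.6] 9.2
blk t [176.8 195. ] [538.2 374.5] [21.4 37.8] 1.1
blk s [219.7 174.7] [493.3 346.5] [38.3 24.3] 81.2
blk s [228.4 165.5] [544.4 401.5] [54.2 14.7] 72.4
blk s [214.1 155.2] [504.5 493.5] [15.9 42. ] 72.6
[[552.0, 360.0], [540.0, 359.0], [533.0, 365.0], [529.0, 375.0], [534.0, 385.0], [525.0, 388.0], [522.0, 401.0], [470.0, 390.0], [473.0, 360.0], [440.0, 348.0], [474.0, 353.0], [480.0, 321.0], [533.0, 331.0], [534.0, 347.0], [550.0, 353.0]]
```

Both crops confirm the grey gauge, with its fence toward the robot and its knob away. The rail's open end is to the left and the dark stop block sits on the rail at about (297,195). The rail mouth is near (588,131) mm with trimmer yaw −99.7°. The gauge grip is near (497,361) mm with yaw −81°.

```bash
python3 -m creep '[[[-0.047,-0.008,0],[0,0,0],0.06],[[-0.047,-0.008,0],[0,0,0],0.06],[[-0.047,-0.008,0],[0,0,0],0.06],[[-0.047,-0.008,0],[0,0,0],0.06],[[-0.047,-0.008,0],[0,0,0],0.06],[[-0.047,-0.008,0],[0,0,0],0.06],[[-0.047,-0.008,0],[0,0,0],0.06],[[-0.047,-0.008,0],[0,0,0],0.06],[[0,0,0.03],[0,0,-0.148],0.06],[[0,0,0.03],[0,0,-0.148],0.06],[[0,0,0.03],[0,0,-0.148],0.06],[[0,0,0],[0,0,0],0.06],[[0,0,0],[0,0,0],0.06]]' 40
python3 - <<'E'
from h import *
o=manip.get_obs();M=R.from_rotvec(o["orientation"]).as_matrix();print(o["time"],o["tcp_pos"],M.round(4),o["finger_gap"],o["joint_pos"])
print(M.T@(np.array([.497,.361,.040])-o["tcp_pos"]), "yaw y",np.degrees(np.arctan2(M[1,1],M[0,1])))
snap("top","top1.png");b=snap("side","side1.png")
cv2.imwrite("pics/c2.png",cv2.resize(b[120:220,170:300],None,fx=5,fy=5,interpolation=cv2.INTER_CUBIC))
E
```

```text
time: 1.72
tcp_pos: [0.4981, 0.3606, 0.1564]
orientation: [-0.243, 3.131, 0.001]
wrist_force: [-0.5, -0.0, 0.8]
finger_gap: 0.0598
gripper_force: 0.0
1.725 [0.49814553 0.36055232 0.15638875] [[-9.880e-01 -1.545e-01  1.000e-03]
 [-1.545e-01  9.880e-01  6.000e-04]
 [-1.100e-03  4.000e-04 -1.000e+00]] 0.059801672083002036 [ 5.50830244e-01  5.64356076e-01  1.55535291e+00 -1.72353895e-05
  1.02074803e+00 -1.17503280e+00]
[0.00118526 0.00056987 0.11638781] yaw y 98.88519689713269
```

View pics/c2.png

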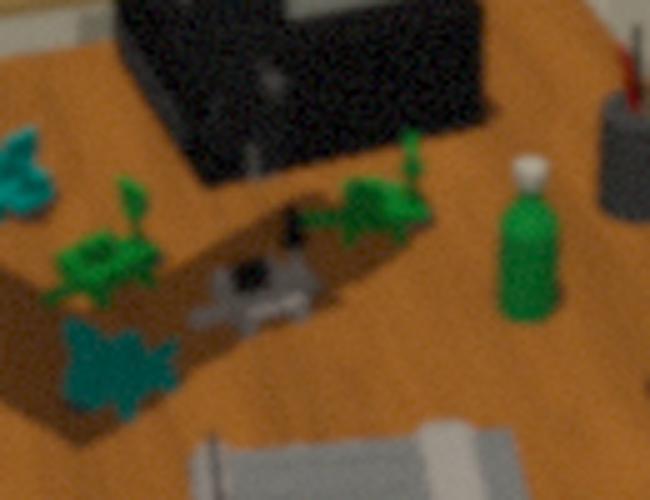

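The crop shows the fingertip at (253,160), straight above the gauge's black block at (250,272). I'll descend and grip.

```bash
python3 -m creep '[[[0,0,0.03],[0,0,0],0.06],[[0,0,0.03],[0,0,0],0.06],[[0,0,0.03],[0,0,0],0.06],[[0.001,0.0,0.016],[0,0,0],0.06],[[0,0,0.008],[0,0,0],0.06],[[0,0,0],[0,0,0],0.06]]' 40
python3 -m creep '[[[0,0,0],[0,0,0],0.03],[[0,0,0],[0,0,0],0.005],[[0,0,0],[0,0,0],0.005],[[0,0,0],[0,0,0],0.005],[[0,0,0],[0,0,0],0.005],[[0,0,0],[0,0,0],0.005]]' 40
```

```text
time: 2.58
tcp_pos: [0.497, 0.3603, 0.0417]
orientation: [-0.248, 3.131, 0.0]
wrist_force: [0.7, 0.1, 1.0]
finger_gap: 0.0598
gripper_force: 0.0
time: 3.32
tcp_pos: [0.4972, 0.3605, 0.0421]
orientation: [-0.248, 3.131, 0.001]
wrist_force: [-0.1, 0.1, 5.8]
finger_gap: 0.0155
gripper_force: 40.4
```

```bash
python3 -m creep '[[[0,0,-0.01],[0,0,0],0.005],[[0,0,-0.025],[0,0,0],0.005],[[0,0,-0.03],[0,0,0],0.005],[[-0.011,-0.03,0],[0,0,0],0.005],[[-0.011,-0.03,0],[0,0,0],0.005],[[-0.011,-0.03,0],[0,0,0],0.005],[[-0.011,-0.03,0],[0,0,0],0.005],[[-0.011,-0.03,0],[0,0,0],0.005],[[-0.012,-0.032,0],[0,0,0],0.005],[[0,0,0],[0,0,0.11],0.005],[[0,0,0],[0,0,0.11],0.005],[[0,0,0],[0,0,0.105],0.005],[[0,0,0],[0,0,0],0.005],[[0,0,0],[0,0,0],0.005]]' 40
python3 - <<'E'
from m import *
o=manip.get_obs();M=R.from_rotvec(o["orientation"]).as_matrix();t=np.array(o["tcp_pos"]);print(t,M.round(4),o["finger_gap"],"yaw y",np.degrees(np.arctan2(M[1,1],M[0,1])))
a=snap("top","top2.png");b=snap("side","side2.png")
p=proj("top",t).astype(int);q=proj("side",t).astype(int);print(p,q)
A=cv2.resize(a[p[1]-40:p[1]+50,p[0]-40:p[0]+90],None,fx=3,fy=3,interpolation=cv2.INTER_CUBIC)
B=cv2.resize(b[q[1]-50:q[1]+60,q[0]-50:q[0]+70],None,fx=3,fy=3,interpolation=cv2.INTER_CUBIC)
H=max(A.shape[0],B.shape[0]); A=cv2.copyMakeBorder(A,0,H-A.shape[0],0,0,0);B=cv2.copyMakeBorder(B,0,H-B.shape[0],0,0,0)
cv2.imwrite("pics/c3.png",np.hstack([A,B]))
E
```

```text
time: 5.08
tcp_pos: [0.5914, 0.1909, 0.1063]
orientation: [-0.258, -3.131, 0.0]
wrist_force: [0.2, -0.5, -3.1]
finger_gap: 0.0153
gripper_force: 39.5
[0.59143604 0.19092288 0.10634401] [[-9.865e-01  1.637e-01 -3.000e-04]
 [ 1.637e-01  9.865e-01 -1.000e-04]
 [ 3.000e-04 -1.000e-04 -1.000e+00]] 0.015253625575732213 yaw y 80.57716301170935
[235 177] [254 179]
```

View pics/c3.png

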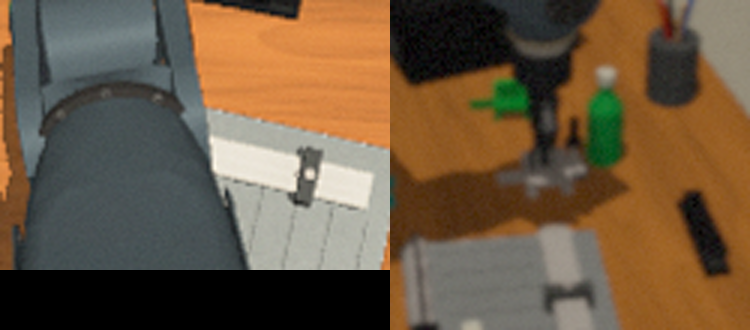

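The top view is blocked by the arm. The side view, looking almost along the rail, shows the gauge's front end at about px (258,189), and I'll check the alignment there.

```bash
python3 - <<'E'
from m import *
a=cv2.imread("pics/top0.png");b=cv2.imread("pics/side2.png")
# rail edges by line fit, top0 (dir) 
B=blobs("top",a,(250,170,325,210),(0,0,185),(180,70,255),.036)
W=np.vstack([w for _,w in B])*1000
c=np.array([570.8,32.6]);th=np.radians(80.3);d=np.array([np.cos(th),np.sin(th)]);n=np.array([d[1],-d[0]])
s=(W-c)@d;l=(W-c)@n
for sg in(1,-1):
    k=(sg*l>15)&(abs(s)<85)&~((s>-40)&(s<5)); k&=(abs(l-np.median(l[k]))<2.5); f=np.polyfit(s[k],l[k],1);print("edge",sg,k.sum(),f, "ang",80.3-np.degrees(f[0]))
print("s range",s.min(),s.max())
for px,w in B: print((w*1000-c).dot(d).min(),(w*1000-c).dot(d).max())
o=manip.get_obs();M=R.from_rotvec(o["orientation"]).as_matrix();t=np.array(o["tcp_pos"])
gx=-M[:,1]; gy=-M[:,0]; gz=np.array([0,0,1.])
org=t+gy*.0041-gz*.0421
s6=6;x0,y0=215,150
C=cv2.resize(b[y0:y0+95,x0:x0+110],None,fx=s6,fy=s6,interpolation=cv2.INTER_CUBIC)
for p,col in [((.035,0,.015),(0,0,255)),((.035,.0267,.023),(0,255,255)),((.035,-.0267,.023),(0,255,255)),((.035,.0267,0),(255,0,0)),((.035,-.0267,0),(255,0,0)),((-.035,-.0267,.023),(0,255,255)),((0,.034,.071),(255,0,255))]:
    q=proj("side",org+gx*p[0]+gy*p[1]+gz*p[2]); cv2.circle(C,tuple(int(v) for v in (q-[x0,y0]+.5)*s6),2,col,-1)
for yy in(-.019,.019):
  for e in(.09,.05):
    P=np.r_[(c+d*e*1000)/1000+n*yy,.036]; q=proj("side",P); cv2.circle(C,tuple(int(v) for v in (q-[x0,y0]+.5)*s6),2,(0,255,0),-1)
cv2.imwrite("pics/c4.png",C)
E
```

```text
edge 1 152 [4.52810675e-04 1.84460023e+01] ang 80.27405585941953
edge -1 154 [-2.47544054e-03 -1.83000726e+01] ang 80.44183229525345
s range -99.47265425742359 99.5277400228609
-99.47265425742359 -43.39264280767664
-22.522142768161363 99.5277400228609
```

View pics/c4.png

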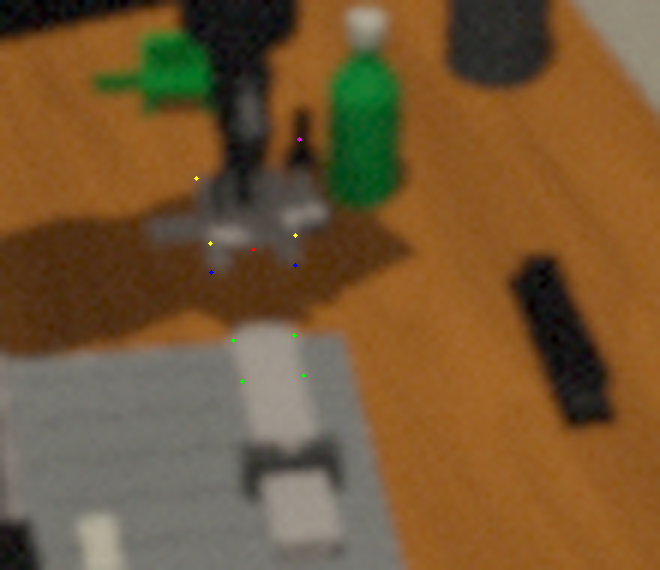

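The dots agree: the gauge's front legs are at crop (218,255) and (288,248), as predicted, and the rail edges match. I need 2.1 mm toward +y (tool −x), then down 42 mm. By eye the stop face is about 123 mm from the mouth.

```bash
python3 -m creep '[[[-0.002,0,0.02],[0,0,0.004],0.005],[[0,0,0.015],[0,0,0],0.005],[[0,0,0.0075],[0,0,0],0.005],[[0,0,0],[0,0,0],0.005],[[0,0,0],[0,0,0],0.005]]' 40
python3 - <<'E'
from m import *
o=manip.get_obs();M=R.from_rotvec(o["orientation"]).as_matrix();t=np.array(o["tcp_pos"])*1000
th=np.radians(80.36);print(t,"lat err",t[:2]@[np.sin(th),-np.cos(th)]-553.26,"yaw",np.degrees(np.arctan2(M[1,1],M[0,1])),"tilt",M[2].round(4),o["wrist_force"],o["torque"])
E
```

```text
time: 5.8
tcp_pos: [0.5938, 0.1907, 0.0641]
orientation: [0.268, 3.129, 0.0]
wrist_force: [0.4, -0.3, -3.1]
finger_gap: 0.0153
gripper_force: 39.5
[593.84034042 190.69480334  64.14727694] lat err 0.2617495043531335 yaw 80.218074479496 tilt [-6.e-04  2.e-04 -1.e+00] [ 0.36166156 -0.29760134 -3.08236419] [0.01411805 0.06504503 0.01002364]
```

```bash
python3 -m creep '[[[0,-0.005,0.0003],[0,0,0],0.005],[[0,-0.005,0],[0,0,0],0.005],[[0,-0.005,0],[0,0,0],0.005],[[0,-0.005,0],[0,0,0],0.005],[[0,-0.004,0],[0,0,0],0.005],[[0,-0.003,0],[0,0,0],0.005],[[0,-0.003,0],[0,0,0],0.005],[[0,0,0],[0,0,0],0.005]]'; python3 -m creep '[[[0,-0.003,0],[0,0,0],0.005],[[0,-0.003,0],[0,0,0],0.005]]'
```

```text
time: 6.8
tcp_pos: [0.5882, 0.1609, 0.0633]
orientation: [-0.268, -3.129, 0.0]
wrist_force: [-1.9, -0.6, -4.0]
finger_gap: 0.0147
gripper_force: 39.4
time: 7.05
tcp_pos: [0.5869, 0.1555, 0.0632]
orientation: [-0.268, -3.129, -0.001]
wrist_force: [-4.4, 7.2, -3.7]
finger_gap: 0.0151
gripper_force: 39.5
```

```bash
python3 -m creep '[[[0.001,0,0],[0,0,0],0.005],[[0,0,0],[0,0,0],0.005]]'; python3 -m creep '[[[0,-0.003,0],[0,0,0],0.005],[[0,-0.002,0],[0,0,0],0.005]]'; python3 - <<'E'
from m import *
o=manip.get_obs();M=R.from_rotvec(o["orientation"]).as_matrix();t=np.array(o["tcp_pos"])*1000
th=np.radians(80.36);print(t,"lat err",t[:2]@[np.sin(th),-np.cos(th)]-553.26,"yaw",np.degrees(np.arctan2(M[1,1],M[0,1])),"tilt",M[2].round(4),o["wrist_force"],o["torque"])
E
```

```text
time: 7.3
tcp_pos: [0.5863, 0.1552, 0.0634]
orientation: [-0.268, -3.13, 0.0]
wrist_force: [-0.7, 0.8, -6.1]
finger_gap: 0.0153
gripper_force: 39.3
time: 7.55
tcp_pos: [0.5855, 0.1502, 0.0634]
orientation: [-0.268, -3.13, 0.0]
wrist_force: [-2.8, 3.3, -4.2]
finger_gap: 0.0149
gripper_force: 39.4
[585.45398402 150.20112403  63.44825013] lat err -1.2252337332867 yaw 80.21104416150686 tilt [ 3.e-04 -1.e-04 -1.e+00] [-2.78017882  3.30265272 -4.20568157] [ 0.54108984  0.3949718  -0.12036256]
```

```bash
python3 -m creep '[[[0.0006,-0.002,0],[0,0,0],0.005],[[0,-0.003,0],[0,0,0],0.005],[[0,-0.003,0],[0,0,0],0.005]]'; python3 -m creep '[[[0,-0.003,0],[0,0,0],0.005],[[0,-0.003,0],[0,0,0],0.005],[[0,-0.003,0],[0,0,0],0.005],[[0,0,0],[0,0,0],0.005]]';  python3 - <<'E'
from m import *
o=manip.get_obs();M=R.from_rotvec(o["orientation"]).as_matrix();t=np.array(o["tcp_pos"])*1000
th=np.radians(80.36);print(t,"lat err",t[:2]@[np.sin(th),-np.cos(th)]-553.26,"yaw",np.degrees(np.arctan2(M[1,1],M[0,1])),"tilt",M[2].round(4),o["wrist_force"],o["torque"])
E
```

```text
time: 7.92
tcp_pos: [0.5838, 0.1423, 0.0636]
orientation: [0.268, 3.13, -0.0]
wrist_force: [-1.3, 0.7, -4.2]
finger_gap: 0.0148
gripper_force: 39.5
time: 8.43
tcp_pos: [0.5822, 0.1334, 0.0636]
orientation: [0.268, 3.13, -0.0]
wrist_force: [-0.5, -0.0, -3.9]
finger_gap: 0.0153
gripper_force: 39.6
[582.1676657  133.39560592  63.55538758] lat err -1.650944490782308 yaw 80.20572602697058 tilt [-1.e-04 -2.e-04 -1.e+00] [-0.46558855 -0.03209375 -3.88555594] [-0.07995072  0.13083618 -0.01848826]
```

Sliding freely, with side forces under 1 N. Continuing.

```bash
python3 -m creep '[[[0,-0.004,0],[0,0,0],0.005],[[0,-0.004,0],[0,0,0],0.005],[[0,-0.004,0],[0,0,0],0.005],[[0,-0.004,0],[0,0,0],0.005],[[0,-0.004,0],[0,0,0],0.005]]'; python3 -m creep '[[[0,-0.004,0],[0,0,0],0.005],[[0,-0.004,0],[0,0,0],0.005],[[0,-0.004,0],[0,0,0],0.005],[[0,-0.004,0],[0,0,0],0.005],[[0,-0.004,0],[0,0,0],0.005]]'
```

```text
time: 9.05
tcp_pos: [0.5787, 0.1137, 0.0635]
orientation: [0.268, 3.13, -0.0]
wrist_force: [0.5, 0.7, -3.7]
finger_gap: 0.0148
gripper_force: 39.6
time: 9.68
tcp_pos: [0.5753, 0.0941, 0.0635]
orientation: [0.268, 3.13, -0.0]
wrist_force: [-0.2, -0.1, -2.7]
finger_gap: 0.015
gripper_force: 39.6
```

```bash
python3 -m creep '[[[0,-0.004,0],[0,0,0],0.005],[[0,-0.004,0],[0,0,0],0.005],[[0,-0.004,0],[0,0,0],0.005],[[0,-0.004,0],[0,0,0],0.005],[[0,-0.004,0],[0,0,0],0.005]]'; python3 -m creep '[[[0,0,0],[0,0,0],0.005]]'; python3 - <<'E'
from m import *
o=manip.get_obs();M=R.from_rotvec(o["orientation"]).as_matrix();t=np.array(o["tcp_pos"])*1000
th=np.radians(80.36);print(t,"nose s",(t[:2]-[570.8,32.6])@[np.cos(th),np.sin(th)]-35,o["wrist_force"],o["torque"])
E
```

```text
time: 10.3
tcp_pos: [0.5719, 0.0743, 0.0635]
orientation: [0.268, 3.13, -0.0]
wrist_force: [0.2, 0.1, -3.8]
finger_gap: 0.0143
gripper_force: 39.6
time: 10.42
tcp_pos: [0.5719, 0.0744, 0.0635]
orientation: [-0.268, -3.13, 0.0]
wrist_force: [0.4, -0.1, -4.1]
finger_gap: 0.0148
gripper_force: 39.7
[571.8606592   74.35204209  63.49056361] nose s 6.340091834955707 [ 0.44319604 -0.10929581 -4.11056436] [0.04296906 0.04574673 0.00961981]
```

```bash
python3 -m creep '[[[0,-0.004,0],[0,0,0],0.005],[[0,-0.004,0],[0,0,0],0.005],[[0,-0.004,0],[0,0,0],0.005],[[0,-0.004,0],[0,0,0],0.005],[[0,-0.003,0],[0,0,0],0.005]]'; python3 -m creep '[[[0,-0.002,0],[0,0,0],0.005],[[0,-0.002,0],[0,0,0],0.005]]'; python3 -m creep '[[[0,-0.002,0],[0,0,0],0.005],[[0,-0.002,0],[0,0,0],0.005]]'
```

```text
time: 11.05
tcp_pos: [0.5687, 0.0556, 0.0635]
orientation: [0.268, 3.13, -0.0]
wrist_force: [-0.8, 0.8, -4.2]
finger_gap: 0.0155
gripper_force: 39.7
time: 11.3
tcp_pos: [0.568, 0.0518, 0.0635]
orientation: [0.268, 3.13, 0.0]
wrist_force: [-0.7, -0.1, -2.7]
finger_gap: 0.0153
gripper_force: 39.7
time: 11.55
tcp_pos: [0.5673, 0.0479, 0.0635]
orientation: [0.268, 3.13, 0.0]
wrist_force: [-0.8, 0.1, -3.8]
finger_gap: 0.0152
gripper_force: 39.7
```

```bash
python3 -m creep '[[[0,-0.001,0],[0,0,0],0.005],[[0,-0.001,0],[0,0,0],0.005]]';python3 -m creep '[[[0,0,0],[0,0,0],0.005]]'
```

```text
time: 11.8
tcp_pos: [0.567, 0.046, 0.0635]
orientation: [0.268, 3.13, 0.0]
wrist_force: [-0.5, 0.3, -4.9]
finger_gap: 0.0146
gripper_force: 39.7
time: 11.92
tcp_pos: [0.567, 0.0461, 0.0635]
orientation: [0.268, 3.13, 0.0]
wrist_force: [0.7, 1.4, -3.8]
finger_gap: 0.0151
gripper_force: 39.7
```

```bash
python3 -m creep '[[[0,-0.001,0],[0,0,0],0.005],[[0,-0.001,0],[0,0,0],0.005]]';python3 -m creep '[[[0,-0.001,0],[0,0,0],0.005],[[0,-0.001,0],[0,0,0],0.005]]'
```

```text
time: 12.18
tcp_pos: [0.5669, 0.0449, 0.0636]
orientation: [0.269, 3.13, 0.002]
wrist_force: [1.5, 11.5, -2.4]
finger_gap: 0.0151
gripper_force: 39.9
time: 12.42
tcp_pos: [0.5669, 0.0446, 0.0639]
orientation: [0.269, 3.129, 0.006]
wrist_force: [2.8, 25.4, -2.8]
finger_gap: 0.0151
gripper_force: 40.2
```

It met the stop: the force rose from about 1 to 25 N at TCP y≈0.0447. I'll relax the push, release and lift.

```bash
python3 -m creep '[[[0,0.001,0],[0,0,0],0.005],[[0,0.001,0],[0,0,0],0.005],[[0,0,0],[0,0,0],0.005]]'; python3 -m creep '[[[0,0,0],[0,0,0],0.03],[[0,0,0],[0,0,0],0.03],[[0,0,0],[0,0,0],0.03],[[0,0,0],[0,0,0],0.03],[[0,0,-0.03],[0,0,0],0.03],[[0,0,-0.045],[0,0,0],0.03],[[0,0,0],[0,0,0],0.03]]'; python3 - <<'E'
from m import *
o=manip.get_obs();print(o["joint_pos"],o["wrist_force"])
snap("top","top3.png");b=snap("side","side3.png")
cv2.imwrite("pics/c5.png",cv2.resize(b[175:260,215:300],None,fx=7,fy=7,interpolation=cv2.INTER_CUBIC))
E
```

```text
time: 12.8
tcp_pos: [0.5669, 0.045, 0.0637]
orientation: [0.268, 3.13, 0.002]
wrist_force: [0.9, 8.1, -2.8]
finger_gap: 0.0151
gripper_force: 40.2
time: 13.68
tcp_pos: [0.5683, 0.044, 0.1416]
orientation: [0.267, 3.124, 0.001]
wrist_force: [0.2, 0.4, -0.8]
finger_gap: 0.0299
gripper_force: 0.0
[-4.33283620e-03  5.09375120e-01  1.69392979e+00 -5.76589630e-05
  9.32497864e-01 -1.40429064e+00] [ 0.16892655  0.36719344 -0.82858225]
```

View pics/c5.png

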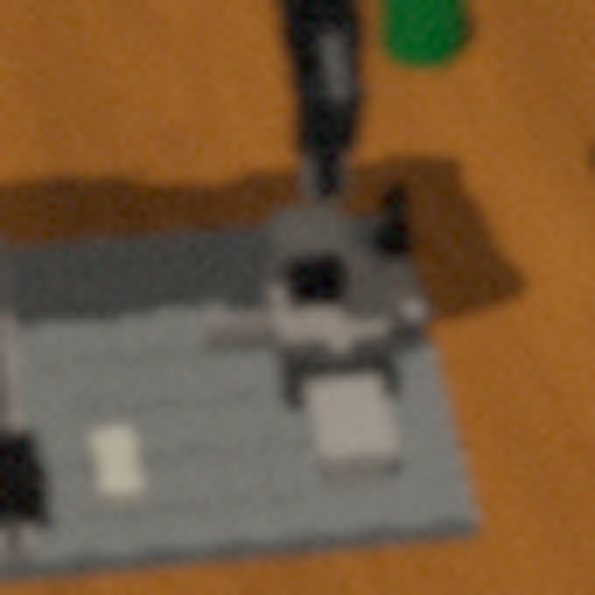

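The gauge sits against the stop block, with the knob at crop (393,225), i.e. px (271,207).

```bash
python3 -c "
from h import *
print(proj('side',[.6044,.0386,.092]))"
python3 -m creep '[[[-0.018,0,0],[0,0,0],0.045],[[-0.0185,0.001,0],[0,0,0],0.045],[[0,0,0],[0,0,0.171],0.045],[[0,0,0],[0,0,0.171],0.045],[[0,0,0],[0,0,0.171],0.045],[[0,0,0],[0,0,0.171],0.045],[[0,0,0],[0,0,0.171],0.045],[[0,0,0],[0,0,0.171],0.045],[[0,0,0],[0,0,0.171],0.045],[[0,0,0],[0,0,0.171],0.045],[[0,0,0],[0,0,0.171],0.045],[[0,0,0],[0,0,0.171],0.045],[[0,0,0],[0,0,0],0.045],[[0,0,0],[0,0,0],0.045]]'; python3 - <<'E'
from m import *
o=manip.get_obs();M=R.from_rotvec(o["orientation"]).as_matrix();t=np.array(o["tcp_pos"])
print("yaw",np.degrees(np.arctan2(M[1,1],M[0,1])),"tilt",M[2].round(4),M.T@(np.array([.6044,.0386,.092])-t))
b=snap("side","side4.png")
cv2.imwrite("pics/c6.png",cv2.resize(b[160:225,240:305],None,fx=8,fy=8,interpolation=cv2.INTER_CUBIC))
E
```

```text
[270.63597727 206.45980795]
time: 15.52
tcp_pos: [0.6025, 0.0388, 0.1377]
orientation: [-2.534, -1.856, 0.002]
wrist_force: [0.7, -0.2, -0.4]
finger_gap: 0.0449
gripper_force: 0.0
yaw -17.548225161378237 tilt [-4.0e-04 -1.2e-03 -1.0e+00] [0.00039524 0.00196798 0.04572749]
```

View pics/c6.png

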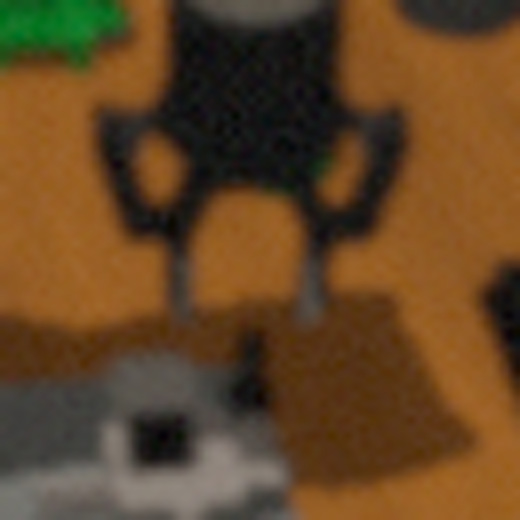

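The fingers straddle the knob bar at crop (250,370). I'll descend and close softly.

```bash
python3 -m creep '[[[0,0.002,0.02],[0,0,0],0.045],[[0,0,0.016],[0,0,0],0.045],[[0,0,0.01],[0,0,0],0.045],[[0,0,0],[0,0,0],0.045]]' 20; python3 -m creep '[[[0,0,0],[0,0,0],0.025],[[0,0,0],[0,0,0],0.005],[[0,0,0],[0,0,0],0.005],[[0,0,0],[0,0,0],0.005],[[0,0,0],[0,0,0],0.005]]' 20; python3 -m creep '[[[0,0,0],[0,0,0],0.005],[[0,0,0],[0,0,0],0.005]]' 60;  python3 - <<'E'
from m import *
o=manip.get_obs();M=R.from_rotvec(o["orientation"]).as_matrix()
print("yaw",np.degrees(np.arctan2(M[1,1],M[0,1])),o["wrist_force"],o["torque"])
E
```

```text
time: 16.08
tcp_pos: [0.6042, 0.0382, 0.0914]
orientation: [-2.537, -1.851, 0.002]
wrist_force: [-0.1, -0.2, 0.1]
finger_gap: 0.0454
gripper_force: 0.0
time: 16.7
tcp_pos: [0.606, 0.0381, 0.0942]
orientation: [2.536, 1.85, 0.005]
wrist_force: [0.7, -0.7, 6.8]
finger_gap: 0.0115
gripper_force: 38.9
time: 16.95
tcp_pos: [0.606, 0.0382, 0.0943]
orientation: [2.536, 1.85, 0.005]
wrist_force: [0.7, -0.1, 8.4]
finger_gap: 0.0112
gripper_force: 77.3
yaw -17.763618903225044 [ 0.74486182 -0.11018958  8.44596382] [ 0.05955723  0.00459124 -0.01211495]
```

```bash
python3 -m creep '[[[-0.0008,0,-0.0015],[0,0,0],0.005],[[0,0,0],[0,0,0],0.005]]' 80; python3 -m creep '[[[0,0,0],[0,0,0.1],0.005],[[0,0,0],[0,0,0.1],0.005],[[0,0,0],[0,0,0.1],0.005],[[0,0,0],[0,0,0.1],0.005],[[0,0,0],[0,0,0],0.005]]';  python3 - <<'E'
from m import *
o=manip.get_obs();M=R.from_rotvec(o["orientation"]).as_matrix()
print("yaw",np.degrees(np.arctan2(M[1,1],M[0,1])),o["wrist_force"],o["torque"])
E
```

```text
time: 17.2
tcp_pos: [0.6051, 0.0379, 0.0945]
orientation: [2.537, 1.851, 0.003]
wrist_force: [2.8, 3.8, 0.0]
finger_gap: 0.0105
gripper_force: 90.5
time: 17.82
tcp_pos: [0.6049, 0.0379, 0.0945]
orientation: [2.855, 1.311, 0.002]
wrist_force: [2.2, 4.6, 1.6]
finger_gap: 0.0105
gripper_force: 90.9
yaw -40.65123254125757 [2.19086718 4.61270342 1.55987284] [ 0.85552561 -0.53244618 -0.02757914]
```

Turning freely with about 4.6 N held against the stop. Continue.

```bash
cat > s.py <<'E'
from m import *
o=manip.get_obs();M=R.from_rotvec(o["orientation"]).as_matrix()
print("yaw",np.degrees(np.arctan2(M[1,1],M[0,1])),o["wrist_force"],o["torque"])
E
python3 -m creep '[[[0,0,0],[0,0,0.1],0.005],[[0,0,0],[0,0,0.1],0.005],[[0,0,0],[0,0,0.1],0.005],[[0,0,0],[0,0,0],0.005]]';  python3 s.py;python3 -m creep '[[[0,0,0],[0,0,0.1],0.005],[[0,0,0],[0,0,0.1],0.005],[[0,0,0],[0,0,0],0.005]]';  python3 s.py
```

```text
time: 18.32
tcp_pos: [0.6051, 0.0378, 0.0945]
orientation: [-3.018, -0.871, -0.003]
wrist_force: [3.6, 4.3, 2.2]
finger_gap: 0.0107
gripper_force: 90.8
yaw -57.80998035142886 [3.55293417 4.34849148 2.17443343] [ 0.81755247 -0.64727396  0.04046072]
time: 18.7
tcp_pos: [0.6055, 0.0381, 0.0945]
orientation: [-3.09, -0.565, -0.005]
wrist_force: [5.4, 7.5, -1.4]
finger_gap: 0.0103
gripper_force: 90.9
yaw -69.26488665484419 [ 5.3690726   7.46988015 -1.37823054] [ 1.09132028 -1.08938713 -0.02964061]
```

```bash
python3 -m creep '[[[0,0,0],[0,0,0.1],0.005],[[0,0,0],[0,0,0.1],0.005],[[0,0,0],[0,0,0],0.005]]';  python3 s.py;python3 -m creep '[[[0,0,0],[0,0,0.1],0.005],[[0,0,0],[0,0,0.1],0.005],[[0,0,0],[0,0,0],0.005]]';  python3 s.py
```

```text
time: 19.08
tcp_pos: [0.6059, 0.0385, 0.0946]
orientation: [-3.13, -0.254, -0.006]
wrist_force: [8.8, 10.2, -2.8]
finger_gap: 0.0104
gripper_force: 90.6
yaw -80.71859954854803 [ 8.77713835 10.19716349 -2.80084489] [ 1.53981848 -1.39264287 -0.07000866]
time: 19.45
tcp_pos: [0.6059, 0.038, 0.095]
orientation: [-3.141, 0.058, -0.006]
wrist_force: [4.5, 0.5, -1.1]
finger_gap: 0.0105
gripper_force: 91.8
yaw -92.1006999116342 [ 4.4727484   0.48557576 -1.09785589] [ 0.20459592 -0.79154147  1.17440417]
```

```bash
python3 -m creep '[[[0,0,0],[0,0,0],0.04],[[0,0,0],[0,0,0],0.045],[[0,0,0],[0,0,0],0.045],[[0,0,0],[0,0,0],0.045],[[0,0,-0.03],[0,0,0],0.045],[[0,0,-0.06],[0,0,0],0.045],[[0,0,-0.06],[0,0,0],0.045],[[0.06,0,0],[0,0,0],0.045],[[0.06,0,0],[0,0,0],0.045],[[0.06,0,0],[0,0,0],0.045],[[0.06,0,0],[0,0,0],0.045],[[0.06,0,0],[0,0,0],0.045],[[0,0,0],[0,0,0],0.045]]'; python3 - <<'E'
from m import *
a=snap("top","top5.png");b=snap("side","side5.png")
A=cv2.resize(a[165:225,250:330],None,fx=5,fy=5,interpolation=cv2.INTER_CUBIC)
B=cv2.resize(b[190:250,230:300],None,fx=5,fy=5,interpolation=cv2.INTER_CUBIC)
cv2.imwrite("pics/c7.png",np.hstack([A,B]))
print(manip.get_obs()["tcp_pos"],manip.get_obs()["time"])
E
```

```text
time: 21.08
tcp_pos: [0.8689, 0.027, 0.243]
orientation: [3.141, -0.062, -0.003]
wrist_force: [-0.6, 0.5, -0.7]
finger_gap: 0.0452
gripper_force: 0.0
[0.86727195 0.02730669 0.24557152] 21.175
```

View pics/c7.png

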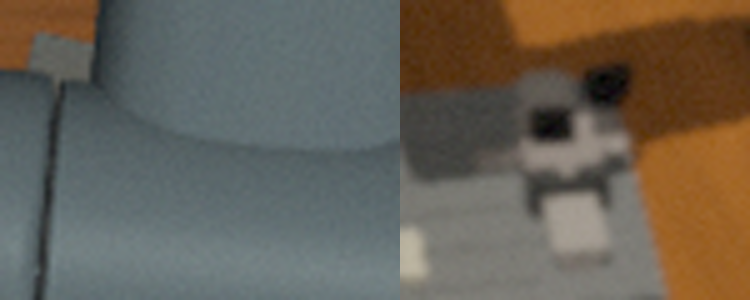

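The side crop shows the gauge against the block and the bar now crosswise (k≈1.44). To confirm it is still seated, I'll regrip the block gently and compare the TCP position with the one at contact (566.9, 45.0).

```bash
python3 -m creep '[[[-0.06,0,0],[0,0,0],0.04],[[-0.06,0,0],[0,0,0],0.04],[[-0.06,0,0],[0,0,0],0.04],[[-0.06,0,0],[0,0,0],0.04],[[-0.06,-0.006,0],[0,0,0],0.04],[[0,0,0],[0,0,0.133],0.04],[[0,0,0],[0,0,0],0.04],[[0,0,0],[0,0,0],0.04]]' 20; python3 - <<'E'
from m import *
o=manip.get_obs();M=R.from_rotvec(o["orientation"]).as_matrix();t=np.array(o["tcp_pos"])
print("yaw",np.degrees(np.arctan2(M[1,1],M[0,1])),M[2].round(4),M.T@(np.array([.564,.0455,.0665])-t))
E
```

```text
time: 22.18
tcp_pos: [0.6031, 0.0438, 0.249]
orientation: [-3.13, 0.266, -0.002]
wrist_force: [-0.2, 0.2, -0.5]
finger_gap: 0.0403
gripper_force: 0.0
yaw -99.7162272715214 [ 1.2e-03 -2.0e-04 -1.0e+00] [-0.03905735  0.00496211  0.18247011]
```

```bash
python3 -m creep '[[[-0.039,0.005,0],[0,0,0],0.04],[[0,0,0.05],[0,0,0],0.04],[[0,0,0.05],[0,0,0],0.04],[[0,0,0.05],[0,0,0],0.04],[[0,0,0.02],[0,0,0],0.04],[[0,0,0.012],[0,0,0],0.04],[[0,0,0],[0,0,0],0.04]]' 20; python3 -m creep '[[[0,0,0],[0,0,0],0.025],[[0,0,0],[0,0,0],0.005],[[0,0,0],[0,0,0],0.005],[[0,0,0],[0,0,0],0.005],[[0,0,0],[0,0,0],0.005]]' 20; python3 - <<'E'
from m import *
o=manip.get_obs();t=np.array(o["tcp_pos"])*1000
th=np.radians(80.36);d=np.array([np.cos(th),np.sin(th)])
print("offset from seated along rail (+ = away from stop) mm",(t[:2]-[566.9,45.0])@d)
E
python3 s.py
```

```text
time: 23.05
tcp_pos: [0.5641, 0.0455, 0.0661]
orientation: [3.13, -0.269, -0.001]
wrist_force: [-0.5, 0.1, 1.0]
finger_gap: 0.0401
gripper_force: 0.0
time: 23.68
tcp_pos: [0.5648, 0.0459, 0.0675]
orientation: [-3.129, 0.27, -0.003]
wrist_force: [-0.9, 4.3, 6.5]
finger_gap: 0.0155
gripper_force: 22.4
offset from seated along rail (+ = away from stop) mm 0.5329746869983903
yaw -99.8497511162712 [-0.93820754  4.28085479  6.49345378] [0.64569491 0.13430036 0.10908934]
```

```bash
python3 -m creep '[[[0,0,0],[0,0,0],0.04],[[0,0,0],[0,0,0],0.04],[[0,0,-0.04],[0,0,0],0.04],[[0,0,-0.06],[0,0,0],0.04],[[0,0,0],[0,0,-0.18],0.04],[[0,0,0],[0,0,-0.18],0.04],[[0,0,0],[0,0,-0.18],0.04],[[0,0,0],[0,0,-0.18],0.04],[[0,0,0],[0,0,-0.18],0.04],[[0,0,0],[0,0,-0.18],0.04],[[0,0,0],[0,0,-0.18],0.04],[[0,0,0],[0,0,-0.18],0.04],[[0,0,0],[0,0,-0.18],0.04],[[0,0,0],[0,0,-0.18],0.04],[[0,0,0],[0,0,-0.18],0.04],[[0,0,0],[0,0,-0.18],0.04],[[0,0,0],[0,0,-0.18],0.04],[[0,0,0],[0,0,-0.18],0.04],[[0,0,0],[0,0,-0.18],0.04],[[0,0,0],[0,0,-0.18],0.04]]' 20;python3 -m creep '[[[0,0,0],[0,0,-0.18],0.04],[[0,0,0],[0,0,-0.083],0.04],[[0,0,0],[0,0,0],0.04],[[0,0,0],[0,0,0],0.04]]'; python3 - <<'E'
from m import *
o=manip.get_obs();M=R.from_rotvec(o["orientation"]).as_matrix();t=np.array(o["tcp_pos"])
print("yaw",np.degrees(np.arctan2(M[1,1],M[0,1])),M[2].round(4),M.T@(np.array([.564,.046,.068])-t))
E
```

```text
time: 26.18
tcp_pos: [0.5639, 0.0454, 0.1662]
orientation: [-0.667, -3.07, 0.0]
wrist_force: [-0.5, 0.8, 1.7]
finger_gap: 0.04
gripper_force: 0.0
time: 26.68
tcp_pos: [0.564, 0.0455, 0.1663]
orientation: [-0.271, -3.13, 0.0]
wrist_force: [0.2, -0.6, 0.7]
finger_gap: 0.0403
gripper_force: 0.0
yaw 80.1016531606998 [ 2.e-04 -1.e-04 -1.e+00] [6.66528897e-05 4.95330695e-04 9.82814234e-02]
```

```bash
python3 -m creep '[[[0,0.0005,0.05],[0,0,0],0.04],[[0,0,0.034],[0,0,0],0.04],[[0,0,0.014],[0,0,0],0.04],[[0,0,0],[0,0,0],0.04]]' 20; python3 -m creep '[[[0,0,0],[0,0,0],0.025],[[0,0,0],[0,0,0],0.005],[[0,0,0],[0,0,0],0.005],[[0,0,0],[0,0,0],0.005],[[0,0,0],[0,0,0],0.005]]' 20; python3 - <<'E'
from m import *
o=manip.get_obs();t=np.array(o["tcp_pos"])*1000
th=np.radians(80.36);d=np.array([np.cos(th),np.sin(th)])
print("offset from seated along rail (+ = away from stop) mm",(t[:2]-[566.9,45.0])@d)
E
python3 s.py
```

```text
time: 27.18
tcp_pos: [0.5641, 0.0461, 0.0682]
orientation: [-0.269, -3.129, 0.0]
wrist_force: [0.7, -0.2, 0.2]
finger_gap: 0.0401
gripper_force: 0.0
time: 27.8
tcp_pos: [0.5649, 0.0459, 0.0697]
orientation: [0.268, 3.128, -0.0]
wrist_force: [-1.7, -0.3, 7.9]
finger_gap: 0.0154
gripper_force: 21.1
offset from seated along rail (+ = away from stop) mm 0.5968425012831823
yaw 80.2204421198677 [-1.73693114 -0.26540531  7.85328279] [-0.26383768  0.26305209  0.04857991]
```

Both grips agree: the gauge sits about 0.6 mm off the block, having crept while the play was taken up. I'll loosen the knob to about 0.95, re-seat the gauge via the block and tighten again.

```bash
python3 -m creep '[[[0,0,0],[0,0,0],0.04],[[0,0,0],[0,0,0],0.04],[[0,0,0],[0,0,0],0.04],[[0,0,-0.03],[0,0,0],0.04],[[0,0,-0.045],[0,0,0],0.04],[[-0.0425,-0.0005,0],[0,0,0],0.04],[[0,0,0],[0,0,-0.134],0.04],[[0,0,0],[0,0,0],0.04],[[0,0,0.03],[0,0,0],0.04],[[0,0,0.0165],[0,0,0],0.04],[[0,0,0],[0,0,0],0.04]]' 20; python3 s.py; python3 -m creep '[[[0,0,0],[0,0,0],0.02],[[0,0,0],[0,0,0],0.005],[[0,0,0],[0,0,0],0.005],[[0,0,0],[0,0,0],0.005],[[0,0,0],[0,0,0],0.005]]' 20; python3 s.py
```

```text
time: 29.18
tcp_pos: [0.6051, 0.0384, 0.0958]
orientation: [-0.06, -3.138, 0.0]
wrist_force: [0.0, -0.4, -0.2]
finger_gap: 0.0397
gripper_force: 0.0
yaw 87.81879422189272 [ 0.00567525 -0.43664416 -0.23910057] [ 0.00563332  0.01616451 -0.01010993]
time: 29.8
tcp_pos: [0.6065, 0.0386, 0.0978]
orientation: [0.057, 3.139, 0.001]
wrist_force: [-0.9, 4.0, 6.2]
finger_gap: 0.0117
gripper_force: 20.9
yaw 87.90305135936823 [-0.86735218  3.97111595  6.22723943] [0.65401478 0.04253668 0.27126273]
```

```bash
python3 -m creep '[[[0,0.0003,-0.001],[0,0,0],0.005],[[0,0,0],[0,0,0],0.005],[[0,0,0],[0,0,-0.1],0.005],[[0,0,0],[0,0,-0.1],0.005],[[0,0,0],[0,0,-0.1],0.005],[[0,0,0],[0,0,-0.1],0.005],[[0,0,0],[0,0,-0.1],0.005],[[0,0,0],[0,0,0],0.005]]' 80; python3 s.py; python3 -m creep '[[[0,0,0],[0,0,0],0.02],[[0,0,0],[0,0,0],0.035],[[0,0,0],[0,0,0],0.035],[[0,0,-0.03],[0,0,0],0.035],[[0,0,-0.02],[0,0,0],0.035],[[0.042,0.0,0],[0,0,0],0.035],[[0,0,0],[0,0,0.185],0.035],[[0,0,0],[0,0,0.185],0.035],[[0,0,0],[0,0,0.185],0.035],[[0,0,0],[0,0,0.075],0.035],[[0,0,0],[0,0,0],0.035],[[0,0,0],[0,0,0],0.035]]' 20;  python3 - <<'E'
from m import *
o=manip.get_obs();M=R.from_rotvec(o["orientation"]).as_matrix();t=np.array(o["tcp_pos"])
print("yaw",np.degrees(np.arctan2(M[1,1],M[0,1])),M.T@(np.array([.5645,.046,.0685])-t))
E
```

```text
time: 30.8
tcp_pos: [0.6059, 0.0386, 0.0981]
orientation: [0.719, -3.058, -0.0]
wrist_force: [-1.3, 2.1, 4.3]
finger_gap: 0.0105
gripper_force: 78.6
yaw 116.46810869070796 [-1.31667371  2.10187696  4.31496323] [0.30035622 0.06120501 0.01680696]
time: 32.3
tcp_pos: [0.5684, 0.0199, 0.1478]
orientation: [-0.259, -3.131, 0.0]
wrist_force: [-0.2, 0.5, -0.9]
finger_gap: 0.035
gripper_force: 0.0
yaw 80.5338169640667 [0.00812904 0.02515345 0.07933886]
```

```bash
python3 -m creep '[[[0.008,0.025,0],[0,0,0],0.035],[[0,0,0.035],[0,0,0],0.035],[[0,0,0.03],[0,0,0],0.035],[[0,0,0.014],[0,0,0],0.035],[[0,0,0],[0,0,0],0.035],[[0,0,0],[0,0,0],0.02],[[0,0,0],[0,0,0],0.005],[[0,0,0],[0,0,0],0.005],[[0,0,0],[0,0,0],0.005],[[0,0,0],[0,0,0],0.005]]' 20; python3 -m creep '[[[0,-0.0005,0],[0,0,0],0.005],[[0,-0.0005,0],[0,0,0],0.005],[[0,0,0],[0,0,0],0.005]]' 40;  python3 -m creep '[[[0,-0.0005,0],[0,0,0],0.005],[[0,-0.0005,0],[0,0,0],0.005],[[0,0,0],[0,0,0],0.005]]'
```

```text
time: 33.55
tcp_pos: [0.5654, 0.0458, 0.07]
orientation: [0.261, 3.129, 0.0]
wrist_force: [-0.2, -0.4, 6.8]
finger_gap: 0.0152
gripper_force: 21.2
time: 33.92
tcp_pos: [0.5654, 0.0456, 0.0701]
orientation: [0.262, 3.128, 0.002]
wrist_force: [-0.7, 6.1, 7.2]
finger_gap: 0.0148
gripper_force: 41.1
time: 34.3
tcp_pos: [0.5653, 0.0452, 0.0702]
orientation: [0.262, 3.128, 0.003]
wrist_force: [0.8, 9.7, 6.8]
finger_gap: 0.0148
gripper_force: 41.0
```

```bash
python3 -m creep '[[[0,-0.0005,0],[0,0,0],0.005],[[0,-0.0005,0],[0,0,0],0.005],[[0,0,0],[0,0,0],0.005]]'; python3 -m creep '[[[0,0.001,0],[0,0,0],0.005],[[0,0.001,0],[0,0,0],0.005],[[0,0,0],[0,0,0],0.005]]'
```

```text
time: 34.67
tcp_pos: [0.5652, 0.0451, 0.0702]
orientation: [0.262, 3.128, 0.005]
wrist_force: [1.5, 17.6, 5.7]
finger_gap: 0.015
gripper_force: 41.0
time: 35.05
tcp_pos: [0.5653, 0.0453, 0.0701]
orientation: [0.261, 3.128, 0.001]
wrist_force: [-1.3, 3.4, 7.9]
finger_gap: 0.0151
gripper_force: 41.3
```

Seated: it went stiff at y≈0.0451 under 17 N and stayed at 0.0453 when unloaded. Now back to the knob to tighten.

```bash
python3 -m creep '[[[0,0,0],[0,0,0],0.035],[[0,0,0],[0,0,0],0.035],[[0,0,0],[0,0,0],0.035],[[0,0,-0.03],[0,0,0],0.035],[[0,0,-0.045],[0,0,0],0.035],[[-0.0415,0,0],[0,0,0],0.035],[[0,0,0],[0,0,-0.1575],0.035],[[0,0,0],[0,0,-0.1575],0.035],[[0,0,0],[0,0,-0.1575],0.035],[[0,0,0],[0,0,-0.1575],0.035],[[0,0,0],[0,0,0],0.035],[[0,0,0],[0,0,0],0.035]]' 20;  python3 - <<'E'
from m import *
o=manip.get_obs();M=R.from_rotvec(o["orientation"]).as_matrix();t=np.array(o["tcp_pos"])
print("yaw",np.degrees(np.arctan2(M[1,1],M[0,1])),M.T@(np.array([.6057,.0379,.0985])-t))
E
```

```text
time: 36.55
tcp_pos: [0.6054, 0.038, 0.1438]
orientation: [0.716, -3.059, -0.0]
wrist_force: [-0.6, -0.5, 0.2]
finger_gap: 0.0351
gripper_force: 0.0
yaw 116.34158262257522 [-0.00027456 -0.00022902  0.04529793]
```

```bash
python3 -m creep '[[[0,0,0.03],[0,0,0],0.035],[[0,0,0.015],[0,0,0],0.035],[[0,0,0],[0,0,0],0.035],[[0,0,0],[0,0,0],0.02],[[0,0,0],[0,0,0],0.005],[[0,0,0],[0,0,0],0.005],[[0,0,0],[0,0,0],0.005],[[0,0,0],[0,0,0],0.005]]' 20; python3 s.py; python3 -m creep '[[[0.0004,-0.0006,0],[0,0,0],0.005],[[0,0,0],[0,0,0],0.005],[[0,0,0],[0,0,0.1],0.005],[[0,0,0],[0,0,0.1],0.005],[[0,0,0],[0,0,0],0.005]]' 80; python3 s.py
```

```text
time: 37.55
tcp_pos: [0.6059, 0.0381, 0.0998]
orientation: [-0.721, 3.056, -0.0]
wrist_force: [0.2, 2.4, 5.8]
finger_gap: 0.0114
gripper_force: 25.1
yaw 116.54048430790607 [0.18697416 2.38019303 5.79051427] [0.27950246 0.12156659 0.04373112]
time: 38.17
tcp_pos: [0.6061, 0.038, 0.1]
orientation: [-0.41, 3.112, 0.001]
wrist_force: [0.9, 4.4, 8.0]
finger_gap: 0.01
gripper_force: 81.2
yaw 105.01656583606454 [0.89272827 4.40482685 8.04619148] [0.85472196 0.10600188 0.23895542]
```

```bash
python3 -m creep '[[[0,0,0],[0,0,0.1],0.005],[[0,0,0],[0,0,0.1],0.005],[[0,0,0],[0,0,0.08],0.005],[[0,0,0],[0,0,0],0.005],[[0,0,0],[0,0,0],0.005]]' 80; python3 s.py
```

```text
time: 38.8
tcp_pos: [0.6065, 0.0382, 0.1003]
orientation: [0.026, 3.138, 0.002]
wrist_force: [0.9, 8.2, 8.9]
finger_gap: 0.01
gripper_force: 81.4
yaw 89.03736786984855 [0.85679363 8.20869159 8.92243858] [ 1.19330055 -0.15603534  0.10256361]
```

```bash
python3 -m creep '[[[0,0,0],[0,0,0.04],0.005],[[0,0,0],[0,0,0.03],0.005],[[0,0,0],[0,0,0],0.005],[[0,0,0],[0,0,0],0.005]]' 80; python3 s.py
```

```text
time: 39.3
tcp_pos: [0.6065, 0.0378, 0.1003]
orientation: [0.134, 3.135, 0.001]
wrist_force: [1.2, 4.4, 8.8]
finger_gap: 0.0101
gripper_force: 82.3
yaw 85.12007932067823 [1.24833273 4.36354252 8.78934493] [ 0.79583625 -0.10586804  0.90241309]
```

```bash
python3 -m creep '[[[0,0,0],[0,0,0],0.035],[[0,0,0],[0,0,0],0.035],[[0,0,0],[0,0,0],0.035],[[0,0,-0.03],[0,0,0],0.035],[[0,0,-0.02],[0,0,0],0.035],[[0,0,0],[0,0,0.083],0.035],[[0.0415,0,0],[0,0,0],0.035],[[0,0,0],[0,0,0],0.035],[[0,0,0],[0,0,0],0.035]]' 20;  python3 - <<'E'
from m import *
o=manip.get_obs();M=R.from_rotvec(o["orientation"]).as_matrix();t=np.array(o["tcp_pos"])
print("yaw",np.degrees(np.arctan2(M[1,1],M[0,1])),M.T@(np.array([.5645,.0455,.071])-t))
E
```

```text
time: 40.42
tcp_pos: [0.5649, 0.0442, 0.1492]
orientation: [0.266, 3.129, -0.0]
wrist_force: [0.5, 0.7, 0.7]
finger_gap: 0.035
gripper_force: 0.0
yaw 80.26872686555001 [0.00073456 0.00121466 0.07816205]
```

```bash
python3 -m creep '[[[0.0005,0.0012,0.035],[0,0,0],0.035],[[0,0,0.03],[0,0,0],0.035],[[0,0,0.013],[0,0,0],0.035],[[0,0,0],[0,0,0],0.035],[[0,0,0],[0,0,0],0.02],[[0,0,0],[0,0,0],0.005],[[0,0,0],[0,0,0],0.005],[[0,0,0],[0,0,0],0.005],[[0,0,0],[0,0,0],0.005]]' 20; python3 - <<'E'
from m import *
o=manip.get_obs();t=np.array(o["tcp_pos"])*1000
th=np.radians(80.36);d=np.array([np.cos(th),np.sin(th)])
print("offset vs 1st stop contact",(t[:2]-[566.9,45.0])@d,"vs 2nd",(t[:2]-[565.3,45.3])@d)
E
```

```text
time: 41.55
tcp_pos: [0.5649, 0.0455, 0.072]
orientation: [0.266, 3.128, 0.0]
wrist_force: [-0.2, -0.1, 5.8]
finger_gap: 0.0152
gripper_force: 21.5
offset vs 1st stop contact 0.15817606690463437 vs 2nd 0.1303435536056542
```

Clamped within about 0.1 mm of the stop contact. Release, retreat and hand in.

```bash
python3 -m creep '[[[0,0,0],[0,0,0],0.035],[[0,0,0],[0,0,0],0.035],[[0,0,0],[0,0,0],0.035],[[0,0,-0.04],[0,0,0],0.035],[[0,0,-0.06],[0,0,0],0.035],[[0,0,-0.06],[0,0,0],0.035],[[0.06,0,0],[0,0,0],0.035],[[0.06,0,0],[0,0,0],0.035],[[0.06,0,0],[0,0,0],0.035],[[0,0.06,0],[0,0,0],0.035],[[0,0.06,0],[0,0,0],0.035],[[0,0.06,0],[0,0,0],0.035],[[0,0.06,0],[0,0,0],0.035],[[0,0,0],[0,0,0],0.035]]'; python3 - <<'E'
from m import *
a=snap("top","top6.png");b=snap("side","side6.png")
def pr(t,bl):
    for px,w in bl: print(t,px.mean(0).round(1),*rect(w))
pr("blk t",blobs("top",a,(255,160,320,215),(0,0,0),(180,255,70),.104,6))
pr("erasr",blobs("top",a,(290,228,315,242),(0,0,200),(180,80,255),.028,6))
pr("erasr0",blobs("top",cv2.imread("pics/top0.png"),(290,228,315,242),(0,0,200),(180,80,255),.028,6))
E
```

```text
time: 43.3
tcp_pos: [0.4271, 0.3154, 0.2304]
orientation: [-0.261, -3.131, -0.0]
wrist_force: [0.2, -0.1, 0.1]
finger_gap: 0.0349
gripper_force: 0.0
blk t [283.3 192.4] [557.2  48. ] [15.3 29.9] 82.9
blk t [286.8 177.6] [603.7  40.9] [34.6 20.4] 9.5
erasr [302.7 235.5] [442.4 -22.9] [44.  21.9] 81.5
erasr0 [302.7 235.5] [442.4 -22.9] [43.4 20.7] 81.5
```

```bash
python3 - <<'E'
from m import *
a=cv2.imread("pics/top6.png")
for thr in(50,70,90):
  for px,w in blobs("top",a,(270,165,305,186),(0,0,0),(180,255,thr),.104,6):
    m=cv2.moments((w*1000).astype(np.float32)); ang=.5*np.degrees(np.arctan2(2*m["mu11"],m["mu20"]-m["mu02"])); print(thr,px.mean(0).round(1),rect(w),round(ang,1),cv2.contourArea((w*1000).astype(np.float32)))
g=cv2.cvtColor(a,cv2.COLOR_BGR2GRAY)[170:186,276:298]
for r in g: print(' '.join('%3d'%v for v in r))
E
```

```text
50 [286.8 177.5] (array([603.7,  40.9]), array([33.1, 18.9]), 10.2) -5.1 395.60123308963375
70 [286.8 177.6] (array([603.7,  40.9]), array([34.6, 20.4]), 9.5) -5.7 459.5432905186899
90 [286.8 177.6] (array([603.4,  40.9]), array([35.5, 21.8]), 9.0) -6.8 512.592072968313
144 146 147 141 143 140 143 141 142 142 143 146 141 142 142 137 136 140 137 136 136 138
148 147 146 146 144 141 143 143 142 141 131 116 116 117 128 141 140 136 141 141 140 141
148 149 148 149 149 152 147 146 148 142  85  23  25  43 105 152 149 149 143 144 145 140
147 144 132 128 133 137 148 148 150 135  32  29  27  56 111 150 145 148 144 145 142 141
135 132  70  75  73  90 134 142 141 126  13  35  28  67 124 140 134 136 137 141 139 139
133 131  95  77  74  77  98 148 143 106  18  37  27  56 110 145 140 142 140 138 135 136
161 146 132  76  86  97 111 142 113  33  25  37  32  46  99 150 149 147 149 143 145 145
164 166 152  86  93 104 117 100  19   9  15  37  31  24  72 137 143 144 144 145 148 146
166 157 130  86  90  92 105  72   7  17  31  35  32  33  56 125 160 139 145 145 147 148
163 153 110  83  88  97 111  84  15  20  33  40  37  34  75 160 183 144 149 137 136 141
162 157 149  81  97 114 112 102  34  15  35  36  32  22  90 184 192 162 160 148 135 147
177 168 171 113 104 117 109 107  74  18  27  34  39  77 152 198 180 160 161 166 167 170
199 204 206 175 147 138 108 110 101  40  15  19  36 122 208 189 160 164 162 160 161 163
194 198 198 197 199 182 103 106  97  58  61  62  69 128 192 179 118 165 162 161 160 163
198 196 198 198 201 188 142 145 146 138 145 147 152 166 180 177 136 159 156 163 160 163
200 199 196 197 195 197 201 203 201 200 199 200 198 194 187 186 185 170 164 181 164 141
```

The bar's moment axis is at −5.5°, so the knob is at about 1.48 rad: tight.

```bash
python3 -c "
from bench import manip
print(manip.close_job())"
```

```text
the job is handed in; nothing more can be done
None
```

The gauge is on the rail, within about 0.1–0.2 mm of full contact with the stop block (so its pin is pushed in), and the knob is tight at about 1.48 rad; after the first tightening it had crept about 0.6 mm, so I loosened, re-seated and re-clamped it, and handed the job in at about 43 s with the arm clear (of the other items, only the eraser was re-measured: unmoved).

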